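# Find the core gap that takes the feeler gauge and flag that core

### The arm

A 7-joint arm with a two-finger parallel gripper is mounted at the origin on the work surface. World frame = base frame: x ahead of the robot, y to its left, z up, the work surface at z = 0. Lengths are in m, angles in rad, forces in N, time in s.
With the tool pointing down it reaches from about 0.35 to 0.775 m from the base axis. Payload 3.1 kg.
Tool frame: the origin (TCP) lies at the very end of the fingers, on their centre line; the grasp point (between the pads) lies pinch_z behind it (pinch_z is the distance from the TCP to the grasp point, in m); z points along the fingers, y is the line along which they close (so a half turn about z gives the same grasp; the last joint's range is limited). The gripper opens to 85 mm and grips with 20 to 120 N. Pads are 22 mm wide; open, the fingers measure 114 mm over their backs; the gripper's body (76 mm by 85 mm) begins 54 mm behind the grasp point. The pads swing forward as they close: fully open they stand 13 mm farther back than shut.
Start: joints at [-1.198, 0.311, 0.014, 1.512, -0.004, 1.319, -0.027], TCP at [0.222, 0.503, 0.231] pointing down, gripper open.
Joint ranges: [-2.7, 2.7], [-0.3, 1.91], [-1.27, 1.3], [0.12, 2.57], [-1.44, 4.58], [0.2, 2.03], [-3.05, 3.05]. Speed limits (rad/s): [2.79, 2.79, 3.14, 3.14, 3.14, 3.14, 3.14].

### API

Orientations are given as a unit quaternion [x, y, z, w].
In Python, from station import read_state, snapshot, camera_info, close_job, pinch_z gives the robot as it stands.
- The arm moves only by the tool apply_moves, never from a script. Its argument "series" is a list of rows, each a list of 7 numbers: the turn, a rotation vector about the tool's x, y, z in degrees, then the shift along the tool's x, y, z in mm, then the finger opening in mm, from 0 to 85.4. In form: [[rx, ry, rz, dx, dy, dz, jaw], ...]. A call has 1 to 10 rows; each row shifts and turns the commanded pose from where the row before left it, along the tool's axes as they then stand; what a row does not reach is not made up. A row lasts 1/12 s, in which the tool goes at most 41.7 mm and 7.16 degrees, less where a joint would pass 70% of its speed; a pose out of reach is approached as far as the arm can. A call is refused whole if a number of a shift passes 41.7 or a number of a turn 7.16, either way. A call with a gripper value outside its range is refused whole. The fingers move at their own pace and stop on an object; "grip_force" is the grip in N (left out, the last holds). Time passes only in rows, so rows that do not move let the fingers close. It gives the time, the measured TCP pose, the force, the opening and the grip force at its end, in the units of the state.
- read_state(): the state, without advancing time (a new reading comes with each control period).
- snapshot(name): name is "scene" or "side" or "wrist"; returns the picture (480x640x3 uint8, red, green, blue); there is no depth.
- camera_info(name): a dict with "fx", "fy", "cx", "cy" (pixels), "xyz" and "attitude" of the camera in the world. Camera axes: x right, y up, looking along -z (the intrinsics and any distortion apply to the point x, -y, -z); pixel columns grow to the right and rows downward; lengths in m; the calibration is good to about 2 mm. A picture is of the moment at which its call begins: read the wrist's pose just before it. camera_info takes no time and is no camera call; for the wrist camera it gives the pose at the moment of the call.
- close_job(): hands the job in; it is judged then, once.
The state is a dict: "time_s": time; "q": joint angles; "joint_vel": joint speeds; "tau": joint torques, N m; "position": TCP position; "orientation": TCP orientation; "contact_force": force on the tool from outside, world axes, zero at the start; "moment": the same for the moment, N m; "finger_gap": finger opening in m; "gripper_force": force on a finger pad.
Only numpy, scipy, OpenCV 4.12 (cv2) and the standard library are available. Lean on these libraries where they do the work, as an engineer would, in place of code of your own. Each camera call takes 0.05 s, during which the arm holds its last target. There are 200 camera calls.

### The job

One of the three ferrite cores in the test fixture has a gap that takes the yellow-handled feeler gauge; the other two are too tight further in, which cannot be seen. Hold the gauge and slide its blade into the gaps until you feel which one lets it in fully home, with only a light drag and the handle meeting the core, and leave it there, let go, standing on the bench. Then push that core's red lever fully over, away from the robot, and leave the other two levers and the things around alone.

Things in the scene. Friction and masses are not known exactly. Their poses are not given: they have to be found in the camera images.
- gauge_handle (a point): centre of the feeler gauge's yellow and black handle block, half-way up. The block is 70 long (x) x 24 wide (y) x 46 tall (z) and stands on the bench on its own; grasp it across its 24 mm width. The steel blade, 50 long x 6 thick (y) x 24 tall, sticks out of its +x end, from 16 to 40 mm above the gauge's underside, on the centre line, with a rounded tip. Gauge mass about 0.15 kg.
- gauge_shoulder (a point): middle of the handle's front end where the blade leaves it, 35 mm ahead (+x) of the handle centre, 28 mm above the underside. x along the blade to its tip, z up. It meets the front face of the core when the blade is home.
- gauge_tip (a point): tip of the blade, 50 mm ahead of the shoulder, 28 mm above the underside.
- slot_a (a point): mouth of the left gap (seen from the robot), mid-width, on the front face, 28 mm above the bench. x into the gap, y left, z up. Blue cheeks flare it to about 17 mm at the face. If it fits: only a light drag, under 6 N, from 24 mm in, and the blade goes its full 50 mm in. If tight: resistance climbs 1.5 N per mm from 24 mm in and stops it within 10 mm more.
- slot_b (a point): mouth of the middle gap (seen from the robot), mid-width, on the front face, 28 mm above the bench. x into the gap, y left, z up. Blue cheeks flare it to about 17 mm at the face. If it fits: only a light drag, under 6 N, from 24 mm in, and the blade goes its full 50 mm in. If tight: resistance climbs 1.5 N per mm from 24 mm in and stops it within 10 mm more.
- slot_c (a point): mouth of the right gap (seen from the robot), mid-width, on the front face, 28 mm above the bench. x into the gap, y left, z up. Blue cheeks flare it to about 17 mm at the face. If it fits: only a light drag, under 6 N, from 24 mm in, and the blade goes its full 50 mm in. If tight: resistance climbs 1.5 N per mm from 24 mm in and stops it within 10 mm more.
- lever_a (a joint): red toggle lever of the left core, hinged 98 mm behind the front face, in line with its gap: 0 = leaning towards the robot (start), grows as its tip is pushed away from the robot, 1.0 = fully over. It has slight friction and stays where it is left.
- lever_b (a joint): red toggle lever of the middle core, hinged 98 mm behind the front face, in line with its gap: 0 = leaning towards the robot (start), grows as its tip is pushed away from the robot, 1.0 = fully over. It has slight friction and stays where it is left.
- lever_c (a joint): red toggle lever of the right core, hinged 98 mm behind the front face, in line with its gap: 0 = leaning towards the robot (start), grows as its tip is pushed away from the robot, 1.0 = fully over. It has slight friction and stays where it is left.
- lever_a_tip (a point): centre of the red ball, 26 mm in diameter, on the end of the left core's lever, 70 mm from its pivot (pivot 32 mm above the bench). At the start it is 93 mm above the bench and 64 mm behind the front face; fully over it is 68 mm further back at about the same height.
- lever_b_tip (a point): centre of the red ball, 26 mm in diameter, on the end of the middle core's lever, 70 mm from its pivot (pivot 32 mm above the bench). At the start it is 93 mm above the bench and 64 mm behind the front face; fully over it is 68 mm further back at about the same height.
- lever_c_tip (a point): centre of the red ball, 26 mm in diameter, on the end of the right core's lever, 70 mm from its pivot (pivot 32 mm above the bench). At the start it is 93 mm above the bench and 64 mm behind the front face; fully over it is 68 mm further back at about the same height.
- fixture: fixed core fixture: aluminium plate 125 x 264 x 10 mm with three dark cores side by side, 85 mm apart, each 68 mm wide; tops 59 mm above the bench. Origin on the bench under the middle of the front face (towards the robot); x away from the robot. Each core has an upright gap 8 mm wide, 62 mm deep, 10 to 48 mm above the bench, open at the front, roofed from 19 mm in.
- bottle_mid (a point): bystander: white bottle with blue cap, 60 mm diameter, 140 mm tall; its mid-height.
- tray: bystander: red open parts tray, 130 x 90 x 30 mm; origin under its centre.
- driver: bystander: orange-handled screwdriver, 170 mm long, lying on the bench.

How it is judged:
By the outcome, as a careful person would: the job done as asked, in the order asked, and still so for the second after the job is handed in, with the robot touching nothing.
It also fails if it takes over 64 s, if anything falls off the work surface, if the arm or the gripper's body presses on something with over 40 N, if the wrist force passes 120 N, or if a joint passes its speed limit or range.

## Working session

There is one attempt and no reset: what is moved stays moved. The work goes in short steps, Python scripts to look and compute and a tool call to move; the robot and the scene stay as the last step left them, time stands still between calls to the robot, and variables do not carry over. Pictures are saved under pics/ and viewed, at most 10 in all, crops included, and the job is handed in when it is done.

Besides the shell and the picture viewer there is one more tool, called after "Call:" as name([rows], argument=value, ...), one row to a line, values as JSON. apply_moves: Moves the arm, as the interface text tells. Its arguments: {"type":"object","properties":{"series":{"type":"array","items":{"type":"array","items":{"type":"number"}}},"grip_force":{"type":"number"}},"required":["series"]}

```bash
mkdir -p pics; ls; python3 - <<'E'
from station import *
import cv2
print(read_state(), pinch_z() if callable(pinch_z) else pinch_z)
for n in ("scene","side","wrist"):
    print(n,camera_info(n))
    cv2.imwrite(f"pics/{n}0.png",snapshot(n)[:,:,::-1])
E
```

```text
pics
{'time_s': 0.0, 'q': array([-1.19768524,  0.31175824,  0.01399953,  1.51306892, -0.00439534,
        1.31918794, -0.02723412]), 'joint_vel': array([ 0.00091714, -0.00057722,  0.00119531,  0.00063625,  0.00129306,
        0.00182806, -0.00025175]), 'tau': array([ 1.43762109e-04, -3.79916632e+01,  1.46301454e-01, -2.30596161e+01,
        1.24082499e-02,  1.37382012e-02,  1.89927391e-05]), 'position': array([0.22135893, 0.5026886 , 0.23019843]), 'orientation': array([ 2.05903684e-01,  9.78571532e-01, -1.17992596e-03, -1.94736563e-04]), 'contact_force': array([ 0.30528001, -0.31787111,  0.21768653]), 'moment': array([-0.01574531, -0.01405798, -0.04979371]), 'gripper_force': 0.0, 'finger_gap': 0.08526818261354675} 0.0187
scene {'fx': 563.3380221739582, 'fy': 563.3380221739582, 'cx': 325.1919249608516, 'cy': 245.48588286599283, 'xyz': array([ 1.50580797, -0.23051917,  0.94941474]), 'attitude': array([0.31604546, 0.23200272, 0.54208415, 0.74325956])}
side {'fx': 523.3276525067556, 'fy': 523.3276525067556, 'cx': 330.35358030509656, 'cy': 244.4265450899273, 'xyz': array([ 0.42977149, -0.64893836,  0.98384544]), 'attitude': array([ 0.33730998, -0.04995985, -0.12677597,  0.93147938])}
wrist {'fx': 362.8359296161776, 'fy': 362.8359296161776, 'cx': 316.36781359410196, 'cy': 236.2981095986161, 'xyz': array([0.15716624, 0.53118319, 0.37349294]), 'attitude': array([-0.11809039, -0.07553191,  0.54056555,  0.82954113])}
```

View pics/scene0.png

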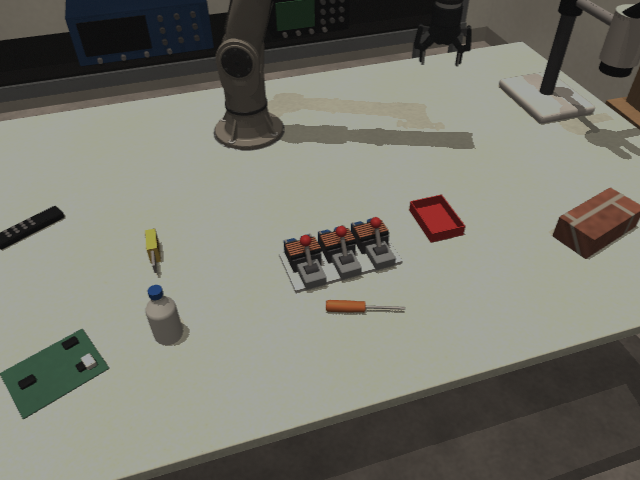

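View pics/side0.png

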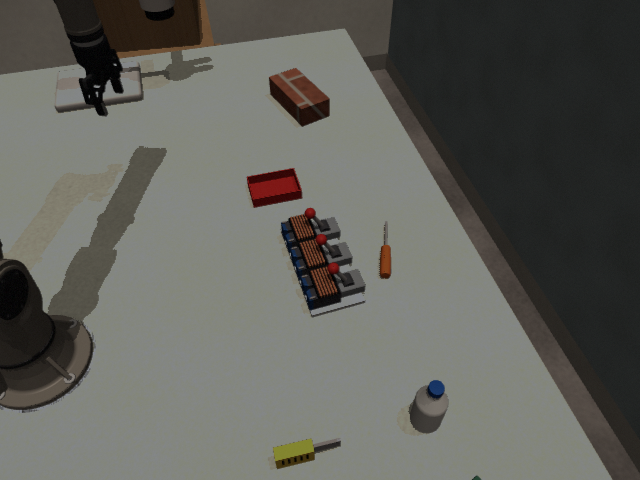

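Scene picture: the gauge is at about (152,243) with its blade towards (156,270), and the balls are at (306,240), (341,231) and (376,223). Image right is +y, so lever a is the rightmost ball. Side picture: gauge at (294,453) with its blade to (340,442), balls at (310,213), (321,240) and (333,268).

```bash
cat > h.py <<'E'
from station import *
import cv2, numpy as np
from scipy.spatial.transform import Rotation as R
def ray(c,u,v):
    d=R.from_quat(c["attitude"]).apply([(u-c["cx"])/c["fx"],-(v-c["cy"])/c["fy"],-1]); return np.array(c["xyz"]),d/np.linalg.norm(d)
def plane(c,u,v,z):
    o,d=ray(c,u,v); return o+d*(z-o[2])/d[2]
def tri(c1,p1,c2,p2):
    A=np.zeros((3,3));b=np.zeros(3);rs=[ray(c1,*p1),ray(c2,*p2)]
    for o,d in rs:
        M=np.eye(3)-np.outer(d,d);A+=M;b+=M@o
    x=np.linalg.solve(A,b); return x,[np.linalg.norm(np.cross(x-o,d)) for o,d in rs]
def proj(c,X):
    p=R.from_quat(c["attitude"]).inv().apply(np.array(X)-c["xyz"]); return c["cx"]-c["fx"]*p[0]/p[2], c["cy"]+c["fy"]*p[1]/p[2]
def blobs(img,lo,hi,amin=20):
    h=cv2.cvtColor(img,cv2.COLOR_RGB2HSV);m=cv2.inRange(h,np.array(lo),np.array(hi))
    n,l,s,c=cv2.connectedComponentsWithStats(m)
    return [(c[i].round(1),s[i]) for i in range(1,n) if s[i][4]>=amin],m
E
python3 - <<'E'
from h import *
cs,cd=camera_info("scene"),camera_info("side")
I=[cv2.imread(f"pics/{n}0.png")[:,:,::-1].copy() for n in("scene","side")]
for im,c in zip(I,(cs,cd)):
    b,_=blobs(im,(0,150,90),(5,255,255),30); print("red",[(x[0],x[1][4]) for x in b if x[1][4]<400])
    b,m=blobs(im,(22,120,80),(36,255,255),40); print("yel",[(x[0],x[1]) for x in b])
    for p in [x for x in b]: print(plane(c,*p[0],.04))
    ys,xs=np.nonzero(m);r=cv2.minAreaRect(np.c_[xs,ys].astype(np.float32)) ;print(cv2.boxPoints(r))
    y0=b[0][0]; u,v=map(int,y0)
crop=[cv2.resize(I[0][220:280,130:190],None,fx=6.6,fy=6.6),cv2.resize(I[1][420:480,260:350],None,fx=4.4,fy=6.6)]
cv2.imwrite("pics/crop.png",np.hstack(crop)[:,:,::-1])
E
```

```text
red [(array([375.4, 221. ]), np.int32(62)), (array([341. , 229.8]), np.int32(66)), (array([304.9, 239.1]), np.int32(73))]
yel [(array([150.8, 239.1]), array([146, 229,  11,  22, 202], dtype=int32))]
[ 0.45594771 -0.32916948  0.04      ]
[[143.66771 230.17317]
 [154.58815 228.42589]
 [159.59908 259.74414]
 [148.67863 261.49146]]
red [(array([309.7, 211.2]), np.int32(52)), (array([321. , 237.6]), np.int32(59)), (array([333.4, 266.5]), np.int32(65))]
yel [(array([293. , 449.5]), array([273, 439,  41,  22, 537], dtype=int32))]
[ 0.4580441  -0.32954455  0.04      ]
[[271.7059  447.82358]
 [310.76474 438.05887]
 [315.05887 455.23532]
 [276.00003 465.00003]]
```

View pics/crop.png

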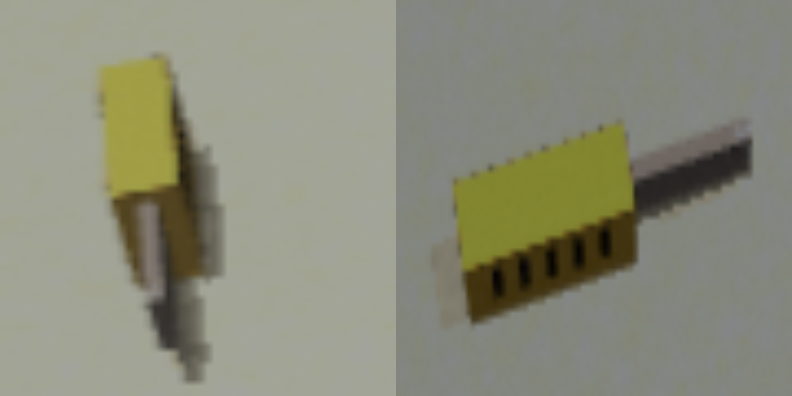

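The crop shows the yellow top face's four corners clearly in both views, with the blade pointing away from the robot.

```bash
python3 - <<'E'
from h import *
cs,cd=camera_info("scene"),camera_info("side")
def rep(P):
    P=np.array(P); c=P.mean(0); 
    d=(P[2]+P[3]-P[0]-P[1])  # rear->front
    print("handle",c.round(4),"yaw",np.degrees(np.arctan2(d[1],d[0])).round(2),"len",np.linalg.norm(d)/2)
rep([plane(cs,u,v,.046) for u,v in [(145.2,230.3),(155,228.5),(157.1,247.7),(147,249.5)]])
rep([plane(cd,u,v,.046) for u,v in [(273.4,447.3),(275.9,460.6),(314.1,452),(311.4,438.8)]])
B=[tri(cs,a,cd,b) for a,b in [((375.4,221.5),(309.7,212)),((341,230.5),(321,238.4)),((304.9,239.9),(333.4,267.3))]]
for x in B: print(x[0].round(4),np.round(x[1],4))
d=B[0][0]-B[2][0];print("spacing",np.linalg.norm(d[:2])/2,"fix yaw",np.degrees(np.arctan2(-d[0],d[1])))
E
```

```text
handle [ 0.4621 -0.3278  0.046 ] yaw -1.43 len 0.06865469823534408
handle [ 0.4592 -0.3321  0.046 ] yaw -2.97 len 0.06794666828354208
[0.6169 0.1725 0.0944] [0.0001 0.0001]
[0.6214 0.0876 0.0941] [0.0002 0.0002]
[0.6259 0.0017 0.0941] [0.0001 0.0001]
spacing 0.0855202258283005 fix yaw 3.038434894961564
```

Call:
apply_moves([
  [0,0,-5.5,-30,0,0,85],
  [0,0,-5.5,-30,0,0,85],
  [0,0,-5.4,-30,0,0,85],
  [0,0,-5.4,-30,0,0,85],
  [0,0,0,-15,-37,0,85],
  [0,0,0,-15,-37,0,85],
  [0,0,0,-15,-37,0,85],
  [0,0,0,-15,-37,0,85],
  [0,0,0,-15,-37,0,85],
  [0,0,0,-15,-37,0,85],
], grip_force=60)

```text
time_s: 0.98
position: [0.4191, 0.2444, 0.231]
orientation: [0.017, 1.0, -0.0, -0.0]
contact_force: [1.2, 0.2, -0.2]
finger_gap: 0.0847
gripper_force: 0.0
```

Call:
apply_moves([
  [0,0,0,-4,-40,0,85],
  [0,0,0,-4,-40,0,85],
  [0,0,0,-4,-40,0,85],
  [0,0,0,-4,-40,0,85],
  [0,0,0,-4,-40,0,85],
  [0,0,0,-4,-40,0,85],
  [0,0,0,-4,-40,0,85],
  [0,0,0,-4,-40,0,85],
  [0,0,0,-4,-40,0,85],
  [0,0,0,-4,-40,0,85],
])

```text
time_s: 1.82
position: [0.4447, -0.1564, 0.2313]
orientation: [0.017, 1.0, 0.0, 0.0]
contact_force: [1.0, 0.4, -0.5]
finger_gap: 0.0849
gripper_force: 0.0
```

Call:
apply_moves([
  [0,0,0,-4,-40,15,85],
  [0,0,0,-4,-40,15,85],
  [0,0,0,-4,-40,15,85],
  [0,0,0,-2,-30,15,85],
  [0,0,0,0,-10,0,85],
  [0,0,0,0,0,0,85],
  [0,0,0,0,0,0,85],
])

```text
time_s: 2.4
position: [0.4535, -0.311, 0.1725]
orientation: [0.017, 1.0, 0.001, -0.0]
contact_force: [-0.7, 0.9, -1.0]
finger_gap: 0.0848
gripper_force: 0.0
```

```bash
python3 - <<'E'
from h import *
s=read_state();c=camera_info("wrist");im=snapshot("wrist")
print(s["position"],s["orientation"],c)
cv2.imwrite("pics/w1.png",im[:,:,::-1])
b,m=blobs(im,(22,120,80),(36,255,255),100);print(b)
i=max(b,key=lambda x:x[1][4])
n,l=cv2.connectedComponents(m); k=l[m>0]; k=np.bincount(k).argmax(); ys,xs=np.nonzero(l==k)
P=np.array([plane(c,u,v,.046)[:2] for u,v in zip(xs,ys)])
r=cv2.minAreaRect((P*1000).astype(np.float32));print(r)
E
```

```text
[ 0.45354665 -0.31097942  0.17247356] [ 1.74180203e-02  9.99848094e-01  6.11022023e-04 -1.67499980e-04] {'fx': 362.8359296161776, 'fy': 362.8359296161776, 'cx': 316.36781359410196, 'cy': 236.2981095986161, 'xyz': array([ 0.38333254, -0.30895105,  0.31568509]), 'attitude': array([-0.10033467, -0.09750397,  0.68731812,  0.71275503])}
[(array([292.7, 232.5]), array([ 276,  190,   33,   89, 2685], dtype=int32))]
((459.710693359375, -330.11517333984375), (24.41400718688965, 70.71180725097656), 87.56086730957031)
```

View pics/w1.png

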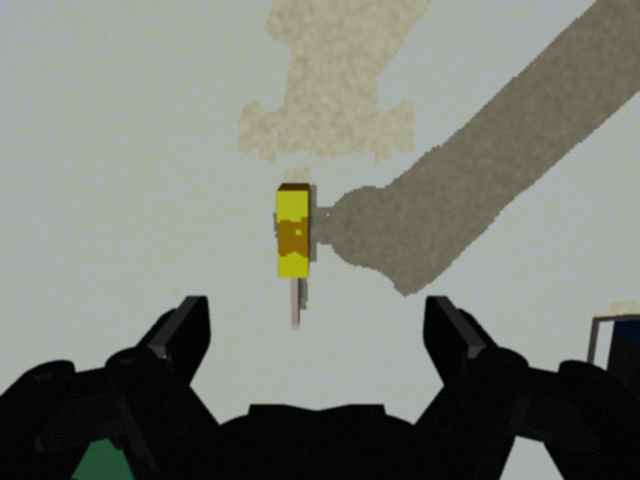

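Wrist view: the gauge lies at (293,232) with its blade down-image to (295,328), so it measures (0.4597, -0.3301) with yaw -2.4°.

Call:
apply_moves([
  [0,0,0.4,-3.6,-9.4,20,85],
  [0,0,0,-3.6,-9.4,25,85],
  [0,0,0,0,0,30,60],
  [0,0,0,0,0,30,50],
  [0,0,0,0,0,30,50],
  [0,0,0,0,0,20,50],
  [0,0,0,0,0,5,50],
  [0,0,0,0,0,0,50],
  [0,0,0,0,0,0,10],
  [0,0,0,0,0,0,10],
], grip_force=60)

```text
time_s: 3.28
position: [0.462, -0.331, 0.0149]
orientation: [0.02, 1.0, -0.001, 0.002]
contact_force: [-0.1, -1.0, 0.5]
finger_gap: 0.0271
gripper_force: 0.0
```

Call:
apply_moves([
  [0,0,0,0,0,0,10],
  [0,0,0,0,0,0,10],
  [0,0,0,0,0,0,10],
])

```text
time_s: 3.53
position: [0.4619, -0.3313, 0.015]
orientation: [0.02, 1.0, -0.001, 0.002]
contact_force: [0.1, 1.7, 6.6]
finger_gap: 0.0235
gripper_force: 59.8
```

Call:
apply_moves([
  [0,0,0,0,0,-12,10],
  [0,0,-5.4,0,0,-8,10],
  [0,0,0,0,36,0,10],
  [0,0,0,0,41,0,10],
  [0,0,0,0,41,0,10],
  [0,0,0,0,41,0,10],
  [0,0,0,0,41,0,10],
  [0,0,0,0,41,0,10],
  [0,0,0,0,41,0,10],
  [0,0,0,-4,35,0,10],
])

```text
time_s: 4.37
position: [0.4456, -0.011, 0.0331]
orientation: [-0.027, 1.0, 0.001, -0.001]
contact_force: [1.0, -0.5, -2.2]
finger_gap: 0.0229
gripper_force: 59.4
```

Call:
apply_moves([
  [0,0,0,0,6,0,10],
  [0,0,0,0,0,0,10],
  [0,0,0,0,0,0,10],
])

```text
time_s: 4.62
position: [0.447, -0.0085, 0.0331]
orientation: [-0.027, 1.0, -0.0, 0.0]
contact_force: [0.2, -0.5, -1.3]
finger_gap: 0.0232
gripper_force: 59.5
```

```bash
python3 - <<'E'
from h import *
s=read_state();c=camera_info("wrist");im=snapshot("wrist")
print(s["position"],s["orientation"],s["contact_force"],s["moment"]);np.save("c2.npy",c)
cv2.imwrite("pics/w2.png",im[:,:,::-1])
b,m=blobs(im,(100,100,40),(125,255,255),60);print("blue",b)
b,m=blobs(im,(22,120,80),(36,255,255),100);print(b)
E
```

```text
[ 0.44704198 -0.00849002  0.03311282] [-2.68566286e-02  9.99639148e-01 -4.15439487e-04  3.50379562e-04] [ 0.21804837 -0.46738485 -1.26731907] [-0.09005605 -0.01243511  0.01362922]
blue []
[(array([316.3, 311.6]), array([  280,   210,    74,   200, 12587], dtype=int32))]
```

View pics/w2.png

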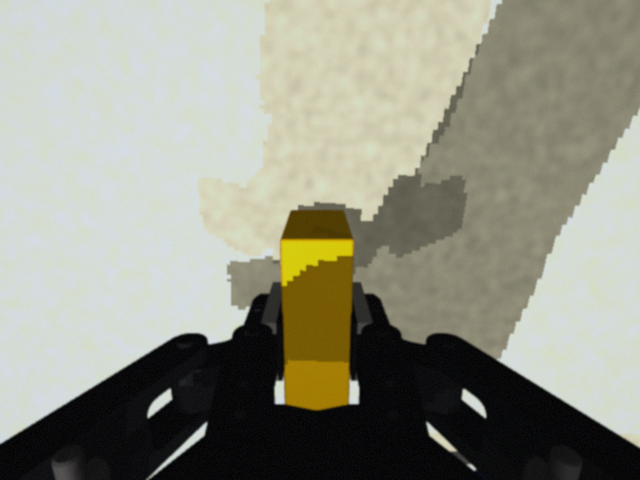

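Wrist view: the handle is square between the pads (columns 281–354, centred), but the fixture is out of view. I'll look with the side and scene cameras.

```bash
python3 - <<'E'
from h import *
a=snapshot("side");b=snapshot("scene")
cv2.imwrite("pics/side2.png",a[:,:,::-1]);cv2.imwrite("pics/scene2.png",b[:,:,::-1])
k=lambda i:cv2.resize(i,(400,480),interpolation=cv2.INTER_CUBIC)
A=a[205:325,215:315];B=b[165:285,270:370]
o=np.hstack([k(A),k(B)]);o=np.clip(o.astype(float)*1.8,0,255).astype(np.uint8)
cv2.imwrite("pics/crop2.png",o[:,:,::-1])
E
```

```text
(no output)
```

View pics/crop2.png

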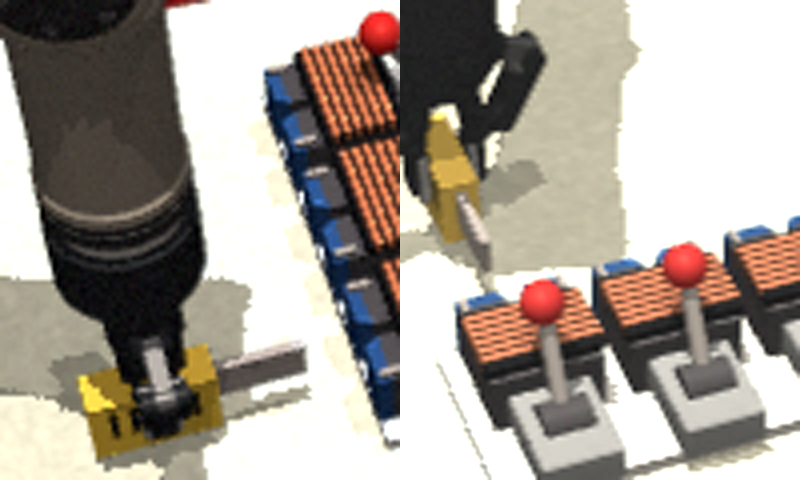

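```bash
python3 - <<'E'
from h import *
cs,cd=camera_info("scene"),camera_info("side")
print("tip",plane(cd,291.3,291.3,.058),plane(cs,292.5,223.7,.058),tri(cd,(291.3,291.3),cs,(292.5,223.7)))
y=np.radians(3.04);ex=np.array([np.cos(y),np.sin(y),0]);ey=np.array([-np.sin(y),np.cos(y),0])
for n,b in zip("abc",[(.6169,.1725),(.6214,.0876),(.6259,.0017)]):
    m=np.array([*b,0])-.064*ex; print(n,m[:2])
    for z,w in((.048,.0085),(.048,-.0085),(.059,.034),(.059,-.034)):
        p=m+w*ey+[0,0,z]; u=np.array(proj(cd,p));v=np.array(proj(cs,p)); print(z,w,"side crop",((u-[215,205])*4).round(),"scene crop",((v-[270,165])*4+[400,0]).round())
E
```

```text
tip [ 0.52915985 -0.01009306  0.058     ] [ 0.52567549 -0.00084618  0.058     ] (array([ 0.52828533, -0.00455334,  0.05707078]), [np.float64(0.004211058382546114), np.float64(0.004211058382546086)])
a [0.55299006 0.16910588]
0.048 0.0085 side crop [274.  96.] scene crop [786. 215.]
0.048 -0.0085 side crop [281. 116.] scene crop [760. 222.]
0.059 0.034 side crop [261.  54.] scene crop [825. 192.]
0.059 -0.034 side crop [292. 135.] scene crop [722. 218.]
b [0.55749006 0.08420588]
0.048 0.0085 side crop [313. 202.] scene crop [656. 249.]
0.048 -0.0085 side crop [322. 224.] scene crop [629. 255.]
0.059 0.034 side crop [300. 157.] scene crop [696. 225.]
0.059 -0.034 side crop [334. 246.] scene crop [589. 252.]
c [ 0.56199006 -0.00169412]
0.048 0.0085 side crop [357. 318.] scene crop [519. 283.]
0.048 -0.0085 side crop [366. 342.] scene crop [492. 290.]
0.059 0.034 side crop [343. 271.] scene crop [560. 259.]
0.059 -0.034 side crop [380. 368.] scene crop [449. 287.]
```

Tip and slot c agree to about 1 mm with the model line. Next: lower the gauge and start the insertion.

Call:
apply_moves([
  [0,0,0,0,0.7,17,10],
  [0,0,0,-15,0,0,10],
  [0,0,0,-10,0,0,10],
  [0,0,0,-8,0,0,10],
  [0,0,0,-6,0,0,10],
  [0,0,0,-5,0,0,10],
  [0,0,0,-4,0,0,10],
  [0,0,0,0,0,0,10],
])

```text
time_s: 5.43
position: [0.4956, -0.0049, 0.0156]
orientation: [-0.026, 1.0, -0.0, 0.0]
contact_force: [-0.4, 0.5, -1.3]
finger_gap: 0.0231
gripper_force: 60.2
```

Call:
apply_moves([
  [0,0,0,-4,0,0,10],
  [0,0,0,-3,0,0,10],
  [0,0,0,-3,0,0,10],
  [0,0,0,-2,0,0,10],
  [0,0,0,0,0,0,10],
])

```text
time_s: 5.85
position: [0.5056, -0.0042, 0.0152]
orientation: [-0.026, 1.0, -0.0, -0.001]
contact_force: [-2.5, -0.1, -0.3]
finger_gap: 0.0228
gripper_force: 60.3
```

Call:
apply_moves([
  [0,0,0,-2,0,0,10],
  [0,0,0,-2,0,0,10],
  [0,0,0,0,0,0,10],
])

```text
time_s: 6.1
position: [0.5083, -0.0041, 0.015]
orientation: [-0.026, 1.0, 0.0, -0.003]
contact_force: [-6.4, -0.9, 1.0]
finger_gap: 0.0233
gripper_force: 60.5
```

Call:
apply_moves([
  [0,0,0,-2,0,0,10],
  [0,0,0,-1,0,0,10],
  [0,0,0,0,0,0,10],
])

```text
time_s: 6.35
position: [0.5099, -0.004, 0.0148]
orientation: [-0.026, 1.0, 0.0, -0.004]
contact_force: [-9.2, -1.6, 3.6]
finger_gap: 0.0227
gripper_force: 60.7
```

Resistance climbs (2.5, 6.4, 9.2 N), so core c is tight. Backing out and moving to b.

Call:
apply_moves([
  [0,0,0,12,0,0,10],
  [0,0,0,20,0,0,10],
  [0,0,0,28,0,0,10],
  [0,0,0,8,0,-4,10],
  [0,0,0,0,25,0,10],
  [0,0,0,0,35,0,10],
  [0,0,0,0,25,0,10],
  [0,0,0,0,0,4,10],
  [0,0,0,0,0,0,10],
  [0,0,0,0,0,0,10],
])

```text
time_s: 7.18
position: [0.4422, 0.0774, 0.0158]
orientation: [-0.027, 1.0, -0.0, 0.001]
contact_force: [-0.0, 0.3, -1.9]
finger_gap: 0.0234
gripper_force: 60.2
```

Call:
apply_moves([
  [0,0,0,-10,0.6,0,10],
  [0,0,0,-12,0,0,10],
  [0,0,0,-10,0,0,10],
  [0,0,0,-8,0,0,10],
  [0,0,0,-5,0,0,10],
  [0,0,0,-4,0,0,10],
  [0,0,0,-4,0,0,10],
  [0,0,0,-3,0,0,10],
  [0,0,0,-3,0,0,10],
  [0,0,0,0,0,0,10],
])

```text
time_s: 8.02
position: [0.4999, 0.0812, 0.0155]
orientation: [-0.026, 1.0, -0.0, -0.001]
contact_force: [-1.8, 0.1, -1.1]
finger_gap: 0.0233
gripper_force: 60.2
```

Call:
apply_moves([
  [0,0,0,-2,0,0,10],
  [0,0,0,-2,0,0,10],
  [0,0,0,0,0,0,10],
])

```text
time_s: 8.27
position: [0.5024, 0.0814, 0.0151]
orientation: [-0.026, 1.0, -0.0, -0.002]
contact_force: [-5.2, -1.2, 0.4]
finger_gap: 0.0227
gripper_force: 60.4
```

Call:
apply_moves([
  [0,0,0,-2,0,0,10],
  [0,0,0,-2,0,0,10],
  [0,0,0,0,0,0,10],
])

```text
time_s: 8.52
position: [0.505, 0.0811, 0.0148]
orientation: [-0.026, 1.0, -0.0, -0.003]
contact_force: [-6.6, -1.1, 1.1]
finger_gap: 0.0234
gripper_force: 60.8
```

Call:
apply_moves([
  [0,0,0,-2,0,0,10],
  [0,0,0,-1,0,0,10],
  [0,0,0,0,0,0,10],
  [0,0,0,0,0,0,10],
])

```text
time_s: 8.85
position: [0.5061, 0.0811, 0.0148]
orientation: [-0.026, 1.0, -0.0, -0.005]
contact_force: [-10.9, -2.6, 5.4]
finger_gap: 0.0231
gripper_force: 61.4
```

Also climbing, so b is tight. On to a.

Call:
apply_moves([
  [0,0,0,12,0,-0.5,10],
  [0,0,0,20,0,0,10],
  [0,0,0,28,0,0,10],
  [0,0,0,12,0,-4,10],
  [0,0,0,0,25,0,10],
  [0,0,0,0,35,0,10],
  [0,0,0,0,25,0,10],
  [0,0,0,0,0,4,10],
  [0,0,0,0,0,0,10],
  [0,0,0,0,0,0,10],
])

```text
time_s: 9.68
position: [0.4353, 0.1627, 0.0161]
orientation: [-0.027, 1.0, -0.0, 0.001]
contact_force: [0.5, -0.2, -2.3]
finger_gap: 0.0231
gripper_force: 60.2
```

Call:
apply_moves([
  [0,0,0,-10,0.2,0,10],
  [0,0,0,-12,0,0,10],
  [0,0,0,-10,0,0,10],
  [0,0,0,-8,0,0,10],
  [0,0,0,-5,0,0,10],
  [0,0,0,-4,0,0,10],
  [0,0,0,-4,0,0,10],
  [0,0,0,-3,0,0,10],
  [0,0,0,-3,0,0,10],
  [0,0,0,0,0,0,10],
])

```text
time_s: 10.52
position: [0.4942, 0.1663, 0.0161]
orientation: [-0.026, 1.0, -0.0, 0.0]
contact_force: [0.1, -0.5, -1.9]
finger_gap: 0.0227
gripper_force: 60.2
```

Call:
apply_moves([
  [0,0,0,-3,0,0,10],
  [0,0,0,-3,0,0,10],
  [0,0,0,-3,0,0,10],
  [0,0,0,0,0,0,10],
])

```text
time_s: 10.85
position: [0.5024, 0.1667, 0.0158]
orientation: [-0.026, 1.0, -0.0, -0.001]
contact_force: [-0.8, 0.0, -3.2]
finger_gap: 0.0233
gripper_force: 60.2
```

Call:
apply_moves([
  [0,0,0,-4,0,0,10],
  [0,0,0,-4,0,0,10],
  [0,0,0,-3,0,0,10],
  [0,0,0,-2,0,0,10],
  [0,0,0,0,0,0,10],
])

```text
time_s: 11.27
position: [0.5165, 0.1674, 0.0161]
orientation: [-0.026, 1.0, -0.0, 0.001]
contact_force: [0.1, -0.5, -3.3]
finger_gap: 0.0231
gripper_force: 60.1
```

Call:
apply_moves([
  [0,0,0,-2,0,0,10],
  [0,0,0,-2,0,0,10],
  [0,0,0,0,0,0,10],
])

```text
time_s: 11.52
position: [0.52, 0.1676, 0.0161]
orientation: [-0.026, 1.0, -0.0, 0.0]
contact_force: [-0.8, -0.7, -1.6]
finger_gap: 0.0233
gripper_force: 60.1
```

Call:
apply_moves([
  [0,0,0,-1.5,0,0.8,10],
  [0,0,0,-1.5,0,0,10],
  [0,0,0,0,0,0,10],
])

```text
time_s: 11.77
position: [0.521, 0.1677, 0.0152]
orientation: [-0.026, 1.0, -0.0, -0.002]
contact_force: [-6.0, -1.7, 1.7]
finger_gap: 0.023
gripper_force: 60.9
```

Call:
apply_moves([
  [0,0,0,-1.5,0,0,10],
  [0,0,0,-1,0,0,10],
  [0,0,0,0,0,0,10],
  [0,0,0,0,0,0,10],
])

```text
time_s: 12.1
position: [0.5209, 0.1677, 0.0149]
orientation: [-0.026, 1.0, -0.0, -0.004]
contact_force: [-10.9, -1.9, 4.9]
finger_gap: 0.0232
gripper_force: 61.2
```

It has met a hard stop at full depth, so the gauge is home. I'll relieve the preload and let go.

Call:
apply_moves([
  [0,0,0,2,0,0,10],
  [0,0,0,1,0,0,10],
  [0,0,0,0,0,0,24],
  [0,0,0,0,0,0,30],
  [0,0,0,0,0,0,45],
  [0,0,0,0,0,0,45],
  [0,0,0,0,0,0,45],
])

```text
time_s: 12.68
position: [0.5238, 0.1684, 0.0161]
orientation: [-0.027, 1.0, 0.0, 0.002]
contact_force: [-0.5, -0.1, 0.9]
finger_gap: 0.045
gripper_force: 0.0
```

Call:
apply_moves([
  [0,0,0,0,0,-15,45],
  [0,0,0,0,0,-30,45],
  [0,0,0,0,0,-40,45],
  [0,0,0,0,0,-40,45],
  [0,0,0,0,0,-20,45],
  [0,0,0,0,0,0,20],
  [0,0,0,0,0,0,0],
  [0,0,0,0,0,0,0],
])

```text
time_s: 13.35
position: [0.5216, 0.1679, 0.1595]
orientation: [-0.027, 1.0, -0.0, -0.001]
contact_force: [0.1, 0.4, -0.5]
finger_gap: 0.0092
gripper_force: 0.0
```

```bash
python3 - <<'E'
from h import *
s=read_state();c=camera_info("wrist");im=snapshot("wrist");sd=snapshot("side")
print(s["position"],s["orientation"],s["finger_gap"])
b,m=blobs(im,(22,120,80),(36,255,255),100)
n,l=cv2.connectedComponents(m); k=np.bincount(l[m>0]).argmax(); ys,xs=np.nonzero(l==k)
P=np.array([plane(c,u,v,.046)[:2] for u,v in zip(xs,ys)])
print(cv2.minAreaRect((P*1000).astype(np.float32)))
o=np.hstack([im[:,120:520],cv2.resize(sd[150:330,190:340],(400,480))])
cv2.imwrite("pics/c3.png",np.clip(o*1.4,0,255).astype(np.uint8)[:,:,::-1])
E
```

```text
[0.5215891  0.16787665 0.15954462] [-2.66006985e-02  9.99645971e-01 -8.41503553e-05 -5.72878302e-04] 0.00917927192498654
((517.052734375, 167.39605712890625), (74.67852783203125, 24.236684799194336), 2.255838632583618)
```

View pics/c3.png

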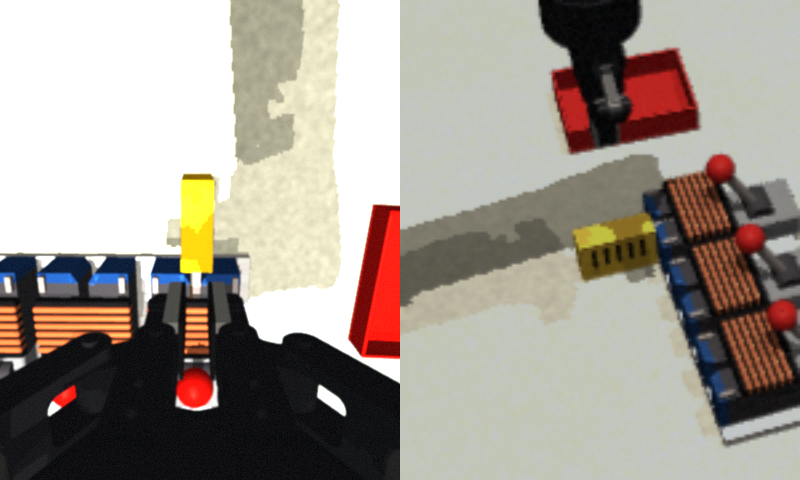

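The handle's front sits on the face of core a, standing free. Ball a shows in line with the fingers at (195,388). Next I go down behind the ball with closed fingers.

Call:
apply_moves([
  [0,0,0,-20,0,0,0],
  [0,0,0,-25,0,0,0],
  [0,0,0,-6,0,0,0],
  [0,0,0,0,0,20,0],
  [0,0,0,0,0,30,0],
  [0,0,0,0,0,22,0],
  [0,0,0,0,0,5,0],
  [0,0,0,0,0,0,0],
  [0,0,0,0,0,0,0],
], grip_force=30)

```text
time_s: 14.2
position: [0.5731, 0.1705, 0.0834]
orientation: [-0.026, 1.0, -0.0, -0.0]
contact_force: [0.3, -0.5, -0.5]
finger_gap: 0.0003
gripper_force: 0.0
```

Call:
apply_moves([
  [0,0,0,-10,0,2,0],
  [0,0,0,-10,0,0,0],
  [0,0,0,-10,0,0,0],
  [0,0,0,-10,0,0,0],
  [0,0,0,-10,0,0,0],
  [0,0,0,-10,0,0,0],
  [0,0,0,-10,0,0,0],
  [0,0,0,-8,0,0,0],
  [0,0,0,0,0,0,0],
])

```text
time_s: 14.95
position: [0.6534, 0.1747, 0.0833]
orientation: [-0.026, 1.0, 0.0, 0.002]
contact_force: [0.5, -0.6, 0.2]
finger_gap: 0.0001
gripper_force: 0.0
```

Call:
apply_moves([
  [0,0,0,-4,0,0,0],
  [0,0,0,-4,0,0,0],
  [0,0,0,-2,0,0,0],
  [0,0,0,0,0,0,0],
])

```text
time_s: 15.28
position: [0.6612, 0.1754, 0.0815]
orientation: [-0.027, 1.0, 0.0, 0.0]
contact_force: [-1.0, 0.1, 0.2]
finger_gap: -0.0
gripper_force: 0.2
```

Call:
apply_moves([
  [0,0,0,-3,0,0,0],
  [0,0,0,-2,0,0,0],
  [0,0,0,0,0,0,0],
])

```text
time_s: 15.53
position: [0.6616, 0.1753, 0.0812]
orientation: [-0.027, 1.0, -0.0, -0.005]
contact_force: [-9.7, -1.1, 6.0]
finger_gap: 0.0002
gripper_force: 5.1
```

Call:
apply_moves([
  [0,0,0,-2,0,0,0],
  [0,0,0,0,0,0,0],
  [0,0,0,10,0,0,0],
  [0,0,0,20,0,0,0],
  [0,0,0,15,0,-15,0],
  [0,0,0,10,0,-35,0],
  [0,0,0,30,0,-40,0],
  [0,0,0,40,0,-30,0],
  [0,0,0,40,0,0,0],
  [0,0,0,0,0,0,0],
])

```text
time_s: 16.37
position: [0.5057, 0.1666, 0.1889]
orientation: [-0.027, 1.0, 0.001, -0.005]
contact_force: [-1.9, -0.4, -1.0]
finger_gap: -0.0001
gripper_force: 0.0
```

```bash
python3 - <<'E'
from h import *
a=snapshot("side");b=snapshot("scene");w=snapshot("wrist");s=read_state();print(s["position"],s["contact_force"])
cs,cd=camera_info("scene"),camera_info("side")
P=[]
for im in(b,a):
    q,_=blobs(im,(0,150,90),(5,255,255),30);P.append([x[0] for x in q if x[1][4]<400]);print(P[-1])
for x in sorted(P[0],key=lambda p:-p[0]):
    for y in P[1]:
        t,e=tri(cs,x,cd,y)
        if e[0]<.004:print(t.round(4))
o=np.hstack([cv2.resize(w,(400,300)),cv2.resize(a[165:315,200:400],(400,300))])
cv2.imwrite("pics/c4.png",np.clip(o*1.4,0,255).astype(np.uint8)[:,:,::-1])
E
```

```text
[0.51515654 0.1678762  0.19029173] [0.39721487 0.43478136 0.48005779]
[array([340.9, 230. ]), array([305. , 239.1]), array([387.5, 240. ])]
[array([337., 205.]), array([321. , 237.6]), array([333.1, 266.7])]
[0.6842 0.1751 0.0964]
[0.6216 0.0876 0.0962]
[0.6253 0.0022 0.0959]
```

View pics/c4.png

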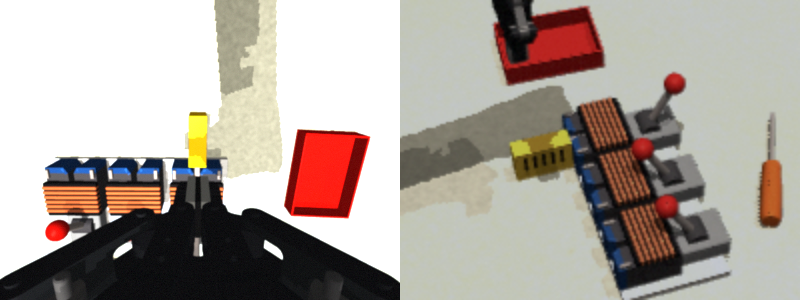

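Lever a's ball has moved 67 mm back, balls b and c have not moved, and the gauge stands home in core a with the arm clear of everything. Handing in.

```bash
python3 -c "
from station import *
print(close_job())"
```

```text
the job is handed in; nothing more can be done
None
```

The gauge fits the left core (a): it is fully home there, released and standing on the bench. That core's red lever is pushed fully over, and levers b and c were not moved; the job is handed in at about 16.5 s.

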